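# Scan in the taller spray can and test its nozzle

### The job

Check in the taller of the two spray cans: pick up the barcode scanner, point its window square-on at the middle of the barcode tag in front of that can from about 8 cm away, and hold it steady there for at least a second. Lay the scanner back upright in the middle of its mat, lengthwise, and let go; then test the can by pressing its nozzle cap fully down and letting it spring back up. Do not press the shorter can's cap, and do not push the glue bottle, the jar or the sanding block about.

Things in the scene. Friction and masses are not known exactly. Their poses are not given: they have to be found in the camera images.
- stand_tall: Fixed stand with the taller spray can (67 mm diameter), 220 mm high to the cap's top. Base 130 x 100 x 14 mm from x = -70 to +60 mm; origin under the can's axis on the bench; x points from tag to can, away from the robot. Before the can, on a post, stands an upright barcode tag 76 wide x 56 high mm facing -x, centre (-52, 0, 130) mm. The stands may swap places.
- stand_short: The other fixed test stand, made the same, with the shorter, thinner spray can (54 mm diameter), 182 mm high to the top of its cap. Its frame and tag are as on the tall stand.
- tag_tall_mid (a point): Centre of the barcode tag's front face on the tall can's stand, 130 mm above the bench. Axes as the stand's: the tag faces -x.
- cap_tall_top (a point): Centre of the top of the taller can's grey nozzle cap: a round cap 32 mm in diameter, 28 mm at its top, on the can's axis, 220 mm above the bench when up. z up.
- cap_tall (a joint): Travel of the taller can's nozzle cap in m: 0 up, 0.006 fully down (straight down). A spring brings it back; about 1.3 N starts it, 5 N holds it fully down.
- cap_short (a joint): Travel of the shorter can's nozzle cap, likewise; to be left at 0.
- scanner: Loose hand-held inline barcode scanner, 0.15 kg, 130 mm long (x), lying on its mat. Origin: middle of its underside; x along its length towards the window, z up. Its grey barrel, 36 wide x 36 high mm, runs from x = -65 to +35 mm (grip it across, from above); the black head, 48 wide x 38 high mm, from x = +30 to +64 mm.
- scanner_window (a point): Middle of the scanner's window, at (65, 0, 19) mm in the scanner's frame; it looks along the scanner's +x.
- scanner_focus (a point): The scanner's reading point, 80 mm straight ahead of the window, at (145, 0, 19) mm in the scanner's frame. No solid thing.
- mat: Fixed flat black rest mat with an aluminium rim, 160 (x) x 80 (y) mm, top 6 mm above the bench; origin: middle of its underside; x along its length. The scanner starts on it with its x roughly along the mat's x.
- glue_bottle: Loose bystander: white glue bottle, 50 mm diameter, 157 mm high; origin under its centre.
- jar: Loose bystander: glass jar, 61 mm diameter, 82 mm high; origin under its centre.
- sanding_block: Loose bystander: sanding block 60 (x) x 100 (y) x 28 mm; origin under its centre.

How it is judged (in metres and radians):
On the way, in this order (a step that is already met when the one before it is completed fails the run):
1. the held scanner's reading point within 25 mm of the middle of the taller can's tag, within 0.26 rad of square-on from the front, steady (under 0.03 m/s and 0.15 rad/s), for 1 s (distance between scanner_focus and tag_tall_mid below 0.025 m and angle between the x axis of scanner and the x axis of stand_tall, either way round below 0.26 rad and x of scanner_window in the frame of stand_tall below -0.09 m and linear speed of scanner below 0.03 m/s and angular speed of scanner below 0.15 rad/s and contact force between the fingers and scanner above 0.5 N), for 1 s.
2. the scanner lies upright, released and at rest, mid-mat (within 30 mm along, 25 mm across, 0.35 rad of lengthwise, either way round) (x of scanner in the frame of mat between -0.03 and 0.03 m and y of scanner in the frame of mat between -0.025 and 0.025 m and z of scanner in the frame of mat between 0 and 0.012 m and angle between scanner's own z axis and vertical below 0.15 rad and angle between the x axis of scanner and the x axis of mat, either way round below 0.35 rad and linear speed of scanner below 0.02 m/s and contact force between the fingers and scanner below 0.05 N), for 0.2 s.
3. the taller can's nozzle cap is pressed down at least 4.5 of its 6 mm (value of joint cap_tall above 0.0045 m), for 0.1 s.
At the end, for the whole second after the job is handed in: The scanner lies upright and at rest on its mat, its origin within 30 mm along and 25 mm across of the mat's middle and its length within 0.35 rad of the mat's, either way round, and both nozzle caps are up (under 1 mm) (all of step 2 and value of joint each of cap_tall, cap_short below 0.001 m); the robot touches nothing.
It fails at once if the shorter can's nozzle cap is pressed more than 3 mm (value of joint cap_short above 0.003 m).
It fails at once if the glue bottle is pushed more than 30 mm (distance of glue_bottle from where it was at the start of the episode above 0.03 m).
It fails at once if the jar is pushed more than 30 mm (distance of jar from where it was at the start of the episode above 0.03 m).
It fails at once if the sanding block is pushed more than 30 mm (distance of sanding_block from where it was at the start of the episode above 0.03 m).
It also fails if it takes over 64 s, if anything falls off the work surface, if the arm or the gripper's body presses on something with over 40 N, if the wrist force passes 120 N, or if a joint passes its speed limit or range.

### The arm

A 6-joint arm with a two-finger parallel gripper is mounted at the origin on a cart in front of the work surface, level with it; the furniture and walls round the work are solid. World frame = base frame: x ahead of the robot, y to its left, z up, the work surface at z = 0. Lengths are in mm, angles in degrees, forces in N, time in s.
With the tool pointing down it reaches from about 300 to 850 mm from the base axis. Payload 4.2 kg.
Tool frame: the origin (TCP) lies midway between the tips of the shut fingers; the grasp point (between the pads) lies 19 mm behind it; z points along the fingers, y is the direction in which the jaws open and shut (so a half turn about z gives the same grasp; the last joint's range is limited). The gripper opens to 91 mm and grips with 3 to 60 N. Pads are 32 mm wide; open, the fingers measure 118 mm over their backs; the gripper's body (76 mm by 178 mm) begins 60 mm behind the grasp point.
Start: joints at [-77.063, 18.312, 89.639, -0, 72.044, -1.146], TCP at [139.918, -557.733, 213.976] pointing down, gripper open.
Joint ranges: [-177.97, 177.97], [-48.28, 115.42], [12.27, 149.76], [-77.06, 257.06], [2.81, 150.46], [-146.56, 146.56]. Speed limits (degrees/s): [147.25, 147.25, 180, 180, 180, 180].

### API

Orientations are given as [roll, pitch, yaw] about the fixed x, y, z axes, in that order (R = Rz(yaw) Ry(pitch) Rx(roll)).
In Python, from workcell import env gives the robot as it stands.
- The arm moves only by the shell command python3 -m jog 'ROWS' [FORCE]. ROWS is JSON, a list of rows, each an object of numbers: "dx", "dy", "dz": the shift along the world's x, y, z in m; "wx", "wy", "wz": the turn, a rotation vector about the world's x, y, z in rad; "grip": the gripper's target within -1 to 1 (shut at 1, half-way at 0, fully open at -1). In form: [{"dx": .., "dy": .., "dz": .., "wx": .., "wy": .., "wz": .., "grip": ..}, ...]. A call has 1 to 10 rows; each row shifts and turns the commanded pose from where the row before left it; what a row does not reach is not made up. A row lasts 1/10 s, in which the tool goes at most 50 mm and 8.59 degrees, less where a joint would pass 70% of its speed; a pose out of reach is approached as far as the arm can. A call with a gripper value outside its range is refused whole. The fingers move at their own pace and stop on an object; FORCE is the grip in N (left out, the last holds). Time passes only in rows, so rows that do not move let the fingers close. It gives the time, the measured TCP pose, the force and the opening at its end, in the units of the state.
- env.state(): the state, without advancing time (a new reading comes with each control period).
- env.grab_frame(name): name is "side" or "top" or "wrist"; returns the picture (400x640x3 uint8, red, green, blue); there is no depth.
- env.get_calibration(name): a dict with "fx", "fy", "cx", "cy" (pixels), "R" (3x3) and "t" (3): a world point X has camera coordinates R X + t. Camera axes: x right, y down, z forward; pixel columns grow to the right and rows downward; lengths in mm; the calibration is good to about 2 mm. A picture is of the moment at which its call begins: read the wrist's pose just before it. get_calibration takes no time and is no camera call; for the wrist camera it gives the pose at the moment of the call.
- env.job_done(): hands the job in, once; it reports no verdict.
The state is a dict: "time_s": time; "qpos": joint angles; "qvel": joint speeds; "effort": joint torques, N m; "ee_pos": TCP position; "ee_rot": TCP orientation; "force": force on the tool from outside, world axes, zero at the start; "torque": the same for the moment, N m; "gripper_width": finger opening in mm.
Only numpy, scipy, OpenCV 4.12 (cv2) and the standard library are available. Lean on these libraries where they do the work, as an engineer would, in place of code of your own. Each camera call takes 0.05 s, during which the arm holds its last target. There are 200 camera calls.

## Working session

There is one attempt and no reset: what is moved stays moved. The work goes in short steps, Python scripts to look and compute and a shell command to move; the robot and the scene stay as the last step left them, time stands still between calls to the robot, and variables do not carry over. Pictures are saved under pics/ and viewed, about 8 in all and at most 12, crops included, and the job is handed in when it is done.

```bash
mkdir -p pics; ls
python3 - <<'E'
from workcell import env
import cv2,numpy as np
s=env.state();print(s)
for n in("top","side"):
    cv2.imwrite(f"pics/{n}0.png",env.grab_frame(n)[:,:,::-1]);c=env.get_calibration(n);print(n,c)
E
```

```text
pics
{'time_s': 0.0, 'qpos': array([-7.70621558e+01,  1.83525212e+01,  8.97062069e+01, -1.12374406e-03,
        7.20426699e+01, -1.14669044e+00]), 'qvel': array([ 0.09932206, -0.06296585,  0.0283542 , -0.04093102,  0.04025781,
       -0.09808426]), 'effort': array([-6.67178429e-04, -4.12465632e+01, -2.31973135e+01,  7.28462194e-02,
        4.56349051e-02, -1.46158372e-04]), 'ee_pos': array([ 139.80395959, -557.23309321,  213.1127985 ]), 'ee_rot': array([-1.79898601e+02, -9.61020516e-04,  1.40848812e+01]), 'force': array([-0.3739187 , -0.36408562,  0.33231586]), 'torque': array([ 0.02561967, -0.04790108,  0.00032833]), 'gripper_width': 91.02704276265284}
top {'fx': 437.24586524995755, 'fy': 437.24586524995755, 'cx': 318.70246176604724, 'cy': 199.7179361158629, 'R': array([[ 1.62773915e-02, -9.99857140e-01,  4.55481154e-03],
       [-9.75435742e-01, -1.68803636e-02, -2.19636442e-01],
       [ 2.19681952e-01, -8.67817610e-04, -9.75571159e-01]]), 't': array([ 160.05378706,  556.59418126, 1387.38812905])}
side {'fx': 364.1956599623703, 'fy': 364.1956599623703, 'cx': 316.318946599966, 'cy': 198.95319485475477, 'R': array([[-0.99717925, -0.07082351, -0.02485101],
       [-0.00225851,  0.35925894, -0.93323519],
       [ 0.07502294, -0.93054664, -0.35840551]]), 't': array([ 528.67103608,   72.61889079, 1271.97820373])}
```

View pics/top0.png

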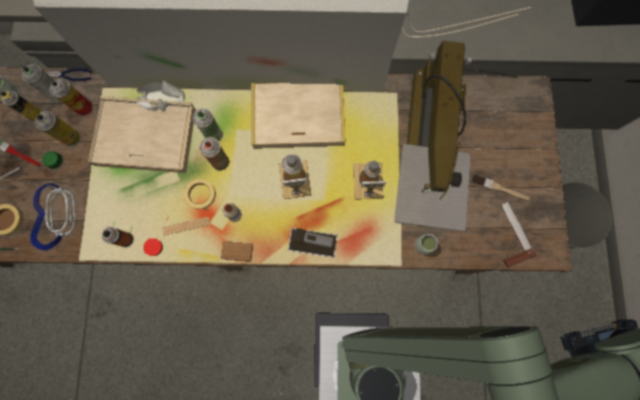

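View pics/side0.png

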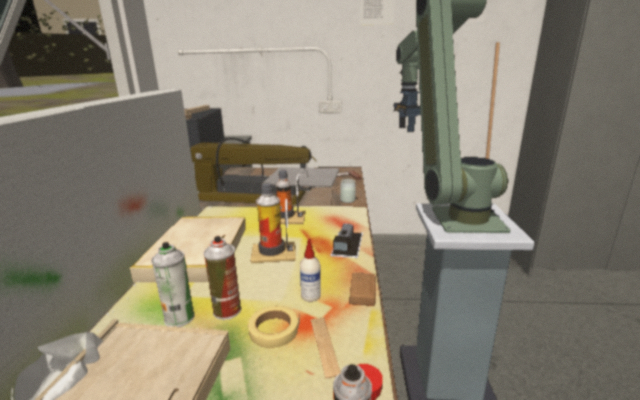

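The top view shows stands at about (295,175) and (370,180), the scanner and mat at (314,241), the glue bottle at (230,212), the sanding block at (237,250) and the jar at (428,243). The side view shows the nearer stand, which has larger y, holding the taller can with its cap at about (268,190). I'll enlarge the top view next.

Run:
```python
import cv2,numpy as np
a=cv2.imread("pics/top0.png")[145:270,270:400];a=cv2.resize(a,None,fx=4.6,fy=4.6,interpolation=cv2.INTER_CUBIC)
b=cv2.imread("pics/side0.png")[165:275,235:375]
cv2.imwrite("pics/c1.png",a);cv2.imwrite("pics/c2.png",cv2.resize(b,None,fx=5,fy=5,interpolation=cv2.INTER_CUBIC))
```

```text
(no output)
```

View pics/c1.png

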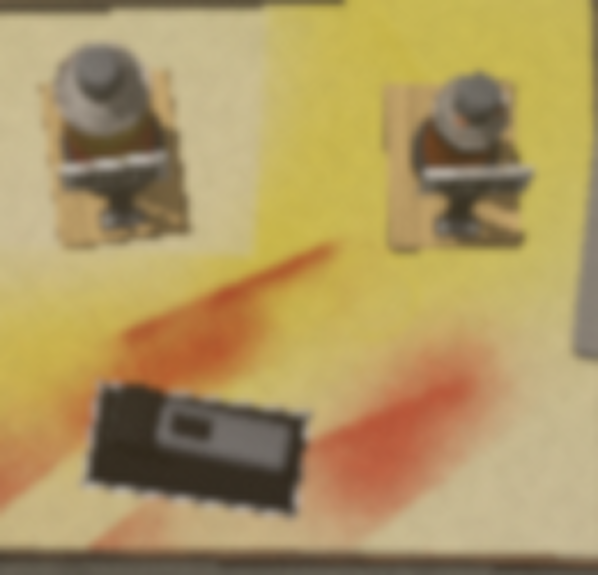

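View pics/c2.png

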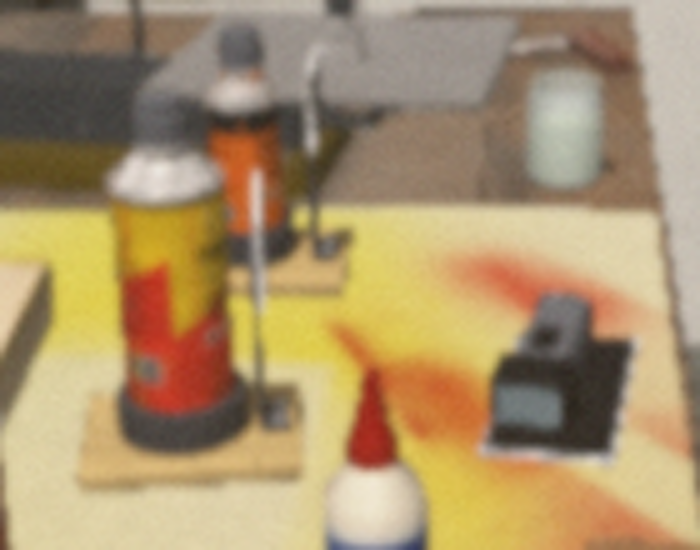

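The top crop shows the mat's corners, the scanner's barrel with its window end towards image left (+y), and the two stands; the left stand's can is wider. The side crop confirms that the near can is the tall one and that the window faces +y. I'll turn these pixels into positions.

```bash
cat > h.py <<'E'
import numpy as np
from workcell import env
def ray(c,uv,z):
    R,t=np.array(c["R"]),np.array(c["t"]);o=-R.T@t
    d=R.T@np.array([(uv[0]-c["cx"])/c["fx"],(uv[1]-c["cy"])/c["fy"],1]);return (o+d*(z-o[2])/d[2])
def proj(c,X):
    p=np.array(c["R"])@np.array(X)+c["t"];return c["fx"]*p[0]/p[2]+c["cx"],c["fy"]*p[1]/p[2]+c["cy"]
E
python3 - <<'E'
from h import *
np.set_printoptions(precision=1,suppress=True)
c=env.get_calibration("top");s=env.get_calibration("side")
def f(n,pts,z):
    P=np.array([ray(c,(270+(x+.5)/4.6-.5,145+(y+.5)/4.6-.5),z) for x,y in pts]);print(n,P[:,:2].tolist(),P.mean(0),);return P
def ang(v): return np.degrees(np.arctan2(v[1],v[0]))
P=f("mat",[(100,385),(308,412),(296,512),(88,484)],6);print(ang(P[0]-P[1]),ang(P[3]-P[2]))
P=f("barrel",[(160,403),(293,425),(283,472),(153,445)],42);print(ang(P[0]-P[1]),ang(P[3]-P[2]))
for n,B,T,k,zc in(("L",[(42,85),(170,70),(188,235),(58,247)],[(62,168),(165,155)],(98,60),220),("R",[(385,83),(515,82),(523,245),(390,248)],[(422,170),(530,172)],(476,88),182)):
    P=f(n+"base",B,14);print(ang(P[0]-P[3]),ang(P[1]-P[2]));P=f(n+"tagtop",T,158);print(ang(P[0]-P[1])-90,np.linalg.norm(P[0]-P[1]));P=f(n+"cap",[k],zc);print("side px of cap in crop",[(a-o)*5 for a,o in zip(proj(s,P[0]),(235,165))])
for n,uv in(("glue",(230,212)),("jar",(428,243)),("block",(237,250))): print(n,ray(c,uv,60 if n!="block" else 28))
E
```

```text
mat [[465.31837816304164, 260.50399341604145], [447.8587739520699, 106.93110354531208], [374.4162133565337, 115.12888159357367], [392.23186785734345, 267.06565978754844]] [420.  187.4   6. ]
83.51392832891653 83.31220643486702
barrel [[447.36541399334385, 214.83672904012025], [433.0898368637486, 119.1741738991595], [399.26824901905184, 126.0026366175318], [417.0188627297517, 219.129132328066]] [424.2 169.8  42. ]
81.5124717248472 79.20843915535566
Lbase [[693.117350838302, 310.8921580070837], [706.7454683876222, 214.08924847360674], [578.1873890773512, 197.78167180088752], [567.328980898095, 294.4006319295164]] [636.3 254.3  14. ]
7.469181692847582 7.229352060572678
Ltagtop [[589.5444506857941, 281.3925191896983], [599.8933688494106, 211.84735549824828]] [594.7 246.6 158. ]
8.463993652920692 70.31095149425737
Lcap [[646.3083848372492, 255.1578160008487]] [646.3 255.2 220. ]
side px of cap in crop [np.float64(153.89301481609408), np.float64(92.72412786787086)]
Rbase [[699.3143677036043, 50.6423765108934], [701.8586561840542, -48.13906900754341], [574.8620756844858, -52.162751603659586], [570.8485517505865, 47.057252876568484]] [636.7  -0.7  14. ]
1.59855095075053 1.8147176468185104
Rtagtop [[592.4128409218783, 37.45103086992711], [592.2917437019805, -35.77355770276111]] [592.4   0.8 158. ]
-0.0947544181638591 73.22468870658399
Rcap [[643.5575796381125, 3.29571023487955]] [643.6   3.3 182. ]
side px of cap in crop [np.float64(235.21479625076324), np.float64(27.953288625821955)]
glue [507.7 460.8  60. ]
jar [ 416.2 -188.    60. ]
block [386.4 436.5  28. ]
```

```bash
python3 -m jog '[{"dx":0.03,"dy":0.04,"wz":0.08,"grip":-1},{"dx":0.03,"dy":0.04,"wz":0.08,"grip":-1},{"dx":0.03,"dy":0.04,"wz":0.08,"grip":-1},{"dx":0.03,"dy":0.04,"wz":0.08,"grip":-1},{"dx":0.03,"dy":0.04,"wz":0.08,"grip":-1},{"dx":0.03,"dy":0.04,"wz":0.08,"grip":-1},{"dx":0.03,"dy":0.04,"wz":0.08,"grip":-1},{"dx":0.03,"dy":0.04,"wz":0.08,"grip":-1},{"dx":0.03,"dy":0.04,"wz":0.08,"grip":-1},{"dx":0.02,"dy":0.04,"wz":0.08,"grip":-1}]'
python3 -m jog '[{"dy":0.041,"wz":0.045,"grip":-1},{"dy":0.041,"wz":0.045,"grip":-1},{"dy":0.041,"wz":0.045,"grip":-1},{"dy":0.041,"wz":0.045,"grip":-1},{"dy":0.041,"wz":0.045,"grip":-1},{"dy":0.041,"wz":0.045,"grip":-1},{"dy":0.041,"wz":0.045,"grip":-1},{"dy":0.041,"wz":0.045,"grip":-1},{"grip":-1},{"grip":-1}]'
python3 - <<'E'
from h import *
import cv2
print(env.state()["ee_pos"],env.state()["ee_rot"]);c=env.get_calibration("wrist")
im=env.grab_frame("wrist");cv2.imwrite("pics/w1.png",im[:,:,::-1]);np.save("w1.npy",c,allow_pickle=True)
E
```

```text
[ 139.82258457 -557.28166938  213.23208745] [-1.79911380e+02 -2.03094093e-03  1.40839725e+01]invalid input
invalid input
```

View pics/w1.png

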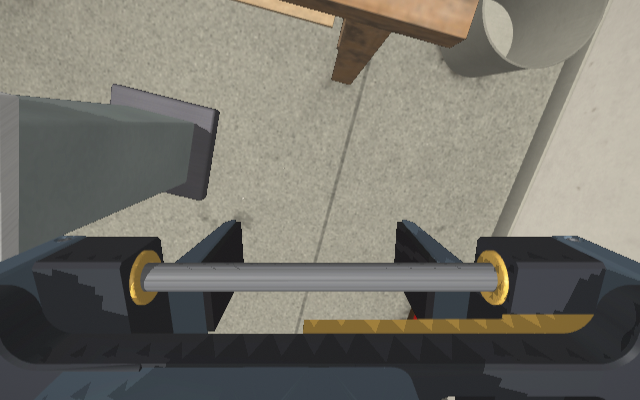

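The moves were refused, so this is still the view at the start; rows seem to need all seven keys. I'll retype them in full.

```bash
python3 -m jog '[{"dx":0.03,"dy":0.04,"dz":0,"wx":0,"wy":0,"wz":0.08,"grip":-1},{"dx":0.03,"dy":0.04,"dz":0,"wx":0,"wy":0,"wz":0.08,"grip":-1},{"dx":0.03,"dy":0.04,"dz":0,"wx":0,"wy":0,"wz":0.08,"grip":-1},{"dx":0.03,"dy":0.04,"dz":0,"wx":0,"wy":0,"wz":0.08,"grip":-1},{"dx":0.03,"dy":0.04,"dz":0,"wx":0,"wy":0,"wz":0.08,"grip":-1},{"dx":0.03,"dy":0.04,"dz":0,"wx":0,"wy":0,"wz":0.08,"grip":-1},{"dx":0.03,"dy":0.04,"dz":0,"wx":0,"wy":0,"wz":0.08,"grip":-1},{"dx":0.03,"dy":0.04,"dz":0,"wx":0,"wy":0,"wz":0.08,"grip":-1},{"dx":0.03,"dy":0.04,"dz":0,"wx":0,"wy":0,"wz":0.08,"grip":-1},{"dx":0.02,"dy":0.04,"dz":0,"wx":0,"wy":0,"wz":0.08,"grip":-1}]' 20
```

```text
time_s: 1.15
ee_pos: [431.4, -155.9, 213.9]
ee_rot: [180.0, -0.0, 60.1]
force: [1.1, 0.4, 0.9]
gripper_width: 91.3
```

```bash
python3 -m jog '[{"dx":0,"dy":0.041,"dz":0,"wx":0,"wy":0,"wz":0.045,"grip":-1},{"dx":0,"dy":0.041,"dz":0,"wx":0,"wy":0,"wz":0.045,"grip":-1},{"dx":0,"dy":0.041,"dz":0,"wx":0,"wy":0,"wz":0.045,"grip":-1},{"dx":0,"dy":0.041,"dz":0,"wx":0,"wy":0,"wz":0.045,"grip":-1},{"dx":0,"dy":0.041,"dz":0,"wx":0,"wy":0,"wz":0.045,"grip":-1},{"dx":0,"dy":0.041,"dz":0,"wx":0,"wy":0,"wz":0.045,"grip":-1},{"dx":0,"dy":0.041,"dz":0,"wx":0,"wy":0,"wz":0.045,"grip":-1},{"dx":0,"dy":0.041,"dz":0,"wx":0,"wy":0,"wz":0.045,"grip":-1},{"dx":0,"dy":0,"dz":0,"wx":0,"wy":0,"wz":0,"grip":-1},{"dx":0,"dy":0,"dz":0,"wx":0,"wy":0,"wz":0,"grip":-1}]'
python3 - <<'E'
from h import *
import cv2
c=env.get_calibration("wrist")
im=env.grab_frame("wrist");cv2.imwrite("pics/w2.png",im[:,:,::-1]);np.save("w2.npy",c,allow_pickle=True)
E
```

```text
time_s: 2.15
ee_pos: [429.5, 170.6, 213.6]
ee_rot: [-180.0, 0.1, 80.7]
force: [0.3, -0.5, 0.6]
gripper_width: 91.4
```

View pics/w2.png

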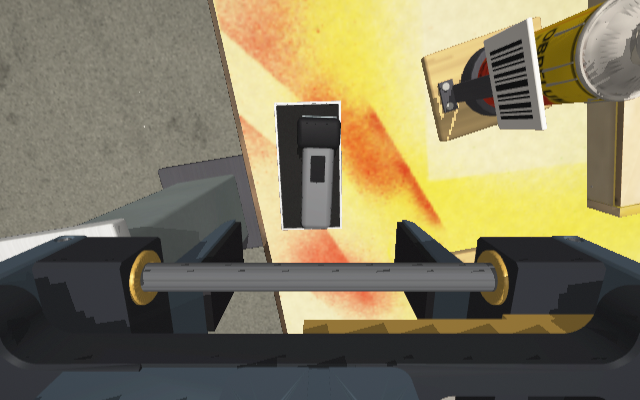

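A clear view. Mat corners are at (276,103), (340,101), (342,228) and (282,230). The barrel top runs from (303,150)/(333,149) to (303,229)/(332,226), and the head is at (298-340, 116-150). The tall tag's corners are near (485,50), (528,19), (545,128) and (497,128).

Run:
```python
from h import *
np.set_printoptions(precision=1,suppress=True)
c=np.load("w2.npy",allow_pickle=True).item()
def ang(v): return np.degrees(np.arctan2(v[1],v[0]))
def f(n,pts,z):
    P=np.array([ray(c,p,z) for p in pts]);print(n,P[:,:2].tolist(),P.mean(0));return P
P=f("mat",[(276,103),(340,101),(342,228),(282,230)],6);print(ang(P[0]-P[3]),ang(P[1]-P[2]))
P=f("barrel",[(303,150),(333,149),(332,226),(303,229)],42);print(ang(P[0]-P[3]),ang(P[1]-P[2]))
P=f("head",[(299,117),(340,120),(339,149),(298,147)],44)
T=f("tagtop",[(527,19),(545,129)],158);print(ang(T[0]-T[1])-90,np.linalg.norm(T[0]-T[1]))
B=f("tagbot",[(485,50),(497,129)],102);print(ang(B[0]-B[1])-90,np.linalg.norm(B[0]-B[1]),(T.mean(0)+B.mean(0))/2)
```

```text
mat [[394.12024731522524, 272.6150750485777], [468.8745063278527, 262.5975167433928], [448.663433078244, 106.10074466530367], [370.7088582171811, 116.08015801496443]] [420.6 189.3   6. ]
81.49388174365161 82.64115970589253
barrel [[418.2459736507368, 216.1570486744801], [451.1975109408215, 211.85377118064352], [436.54369962789167, 123.28672893571859], [402.0869067864294, 125.14329836263578]] [427.  169.1  42. ]
79.93231245456695 80.60526875520787
head [[420.25164260047325, 251.41255340690742], [463.17639004146434, 241.2171199241521], [457.64541389798535, 210.95307116732093], [413.5223880940184, 220.39641306416982]] [438.6 231.   44. ]
tagtop [[586.7102751626976, 284.74096557065445], [600.088112873332, 210.97362647813804]] [593.4 247.9 158. ]
10.27897621678747 74.9705732844719
tagbot [[588.2096426370854, 277.6744136002441], [597.1618468863511, 210.58670906557566]] [592.7 244.1 102. ]
7.6006656668617865 67.68236151798743 [593. 246. 130.]
```

```bash
python3 -m jog '[{"dx":0,"dy":0.012,"dz":-0.04,"wx":0,"wy":0,"wz":0,"grip":-1},{"dx":0,"dy":0,"dz":-0.04,"wx":0,"wy":0,"wz":0,"grip":-1},{"dx":0,"dy":0,"dz":-0.04,"wx":0,"wy":0,"wz":0,"grip":-1},{"dx":0,"dy":0,"dz":-0.035,"wx":0,"wy":0,"wz":0,"grip":-1},{"dx":0,"dy":0,"dz":-0.025,"wx":0,"wy":0,"wz":0,"grip":-1},{"dx":0,"dy":0,"dz":-0.015,"wx":0,"wy":0,"wz":0,"grip":-1},{"dx":0,"dy":0,"dz":-0.006,"wx":0,"wy":0,"wz":0,"grip":-1},{"dx":0,"dy":0,"dz":0,"wx":0,"wy":0,"wz":0,"grip":-1}]' 20
python3 -m jog '[{"dx":0,"dy":0,"dz":0,"wx":0,"wy":0,"wz":0,"grip":1},{"dx":0,"dy":0,"dz":0,"wx":0,"wy":0,"wz":0,"grip":1},{"dx":0,"dy":0,"dz":0,"wx":0,"wy":0,"wz":0,"grip":1},{"dx":0,"dy":0,"dz":0,"wx":0,"wy":0,"wz":0,"grip":1},{"dx":0,"dy":0,"dz":0,"wx":0,"wy":0,"wz":0,"grip":1},{"dx":0,"dy":0,"dz":0,"wx":0,"wy":0,"wz":0,"grip":1},{"dx":0,"dy":0,"dz":0,"wx":0,"wy":0,"wz":0,"grip":1},{"dx":0,"dy":0,"dz":0,"wx":0,"wy":0,"wz":0,"grip":1},{"dx":0,"dy":0,"dz":0,"wx":0,"wy":0,"wz":0,"grip":1},{"dx":0,"dy":0,"dz":0,"wx":0,"wy":0,"wz":0,"grip":1}]' 25
```

```text
time_s: 3.0
ee_pos: [429.8, 181.1, 12.6]
ee_rot: [-179.9, 0.0, 80.4]
force: [-0.4, -0.6, -0.2]
gripper_width: 91.3
time_s: 4.0
ee_pos: [429.9, 182.3, 13.0]
ee_rot: [-180.0, 0.0, 80.5]
force: [-0.7, 0.2, 1.4]
gripper_width: 36.1
```

```bash
python3 -m jog '[{"dx":0,"dy":0,"dz":0.015,"wx":0,"wy":0,"wz":0,"grip":1},{"dx":0,"dy":0,"dz":0.03,"wx":0,"wy":0,"wz":0,"grip":1},{"dx":0,"dy":0,"dz":0.03,"wx":0,"wy":0,"wz":0,"grip":1},{"dx":0,"dy":0,"dz":0.03,"wx":0,"wy":0,"wz":0,"grip":1}]'
python3 -m jog '[{"dx":0,"dy":0,"dz":0,"wx":0,"wy":0,"wz":-0.08,"grip":1},{"dx":0.002,"dy":0.005,"dz":0,"wx":0,"wy":0,"wz":-0.14,"grip":1},{"dx":0.002,"dy":0.005,"dz":0,"wx":0,"wy":0,"wz":-0.14,"grip":1},{"dx":0.002,"dy":0.006,"dz":0,"wx":0,"wy":0,"wz":-0.14,"grip":1},{"dx":0.002,"dy":0.006,"dz":0,"wx":0,"wy":0,"wz":-0.14,"grip":1},{"dx":0.002,"dy":0.006,"dz":0,"wx":0,"wy":0,"wz":-0.14,"grip":1},{"dx":0.002,"dy":0.006,"dz":0,"wx":0,"wy":0,"wz":-0.14,"grip":1},{"dx":0.002,"dy":0.006,"dz":0,"wx":0,"wy":0,"wz":-0.14,"grip":1},{"dx":0.001,"dy":0.004,"dz":0,"wx":0,"wy":0,"wz":-0.14,"grip":1},{"dx":0,"dy":0,"dz":0,"wx":0,"wy":0,"wz":-0.065,"grip":1}]'
python3 - <<'E'
from h import *
import cv2
c=env.get_calibration("wrist")
im=env.grab_frame("wrist");cv2.imwrite("pics/w3.png",im[:,:,::-1]);np.save("w3.npy",c,allow_pickle=True);s=env.state();print(s["ee_pos"],s["ee_rot"],s["gripper_width"])
E
```

```text
time_s: 4.4
ee_pos: [429.5, 182.1, 118.7]
ee_rot: [-180.0, 0.0, 80.5]
force: [0.4, -0.2, -1.3]
gripper_width: 36.1
time_s: 5.4
ee_pos: [444.9, 226.6, 117.6]
ee_rot: [180.0, 0.0, 7.9]
force: [-1.0, 0.1, -2.4]
gripper_width: 36.3
[444.69744168 226.35064472 117.54891809] [1.79979088e+02 4.41236351e-02 7.83170281e+00] 36.19417961831863
```

View pics/w3.png

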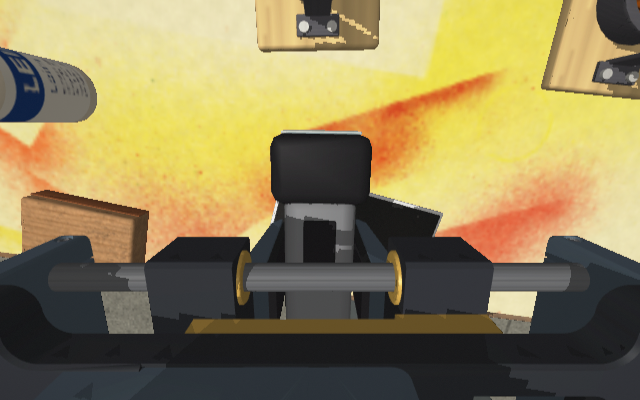

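The scanner sits straight in the jaws, with its head at (272-371, 131-203). The tall stand's front edge runs level from (258,50) to (379,49), centred ahead. I'll check pitch from the head's size and hold at the same time.

```bash
python3 - <<'E'
from h import *
c=np.load("w3.npy",allow_pickle=True).item()
a=np.radians(7.85);x=np.array([np.cos(a),np.sin(a),0]);y=np.array([-np.sin(a),np.cos(a),0]);o=np.array([444.7,226.35,0])+5*x;o[2]=110.6
for X in((64,24,38),(64,-24,38),(64,24,0),(64,-24,0),(30,24,38),(30,-24,38)): print(X,[round(float(v)) for v in proj(c,o+X[0]*x+X[1]*y+[0,0,X[2]])])
A,B=ray(c,(258,50),14),ray(c,(379,49),14);print(A,B,np.degrees(np.arctan2(*(A-B)[1::-1]))-90, "tag est",(A+B)/2+18*x)
E
python3 -m jog '[{"dx":0,"dy":0,"dz":0,"wx":0,"wy":0,"wz":0,"grip":1},{"dx":0,"dy":0,"dz":0,"wx":0,"wy":0,"wz":0,"grip":1},{"dx":0,"dy":0,"dz":0,"wx":0,"wy":0,"wz":0,"grip":1},{"dx":0,"dy":0,"dz":0,"wx":0,"wy":0,"wz":0,"grip":1},{"dx":0,"dy":0,"dz":0,"wx":0,"wy":0,"wz":0,"grip":1},{"dx":0,"dy":0,"dz":0,"wx":0,"wy":0,"wz":0,"grip":1},{"dx":0,"dy":0,"dz":0,"wx":0,"wy":0,"wz":0,"grip":1},{"dx":0,"dy":0,"dz":0,"wx":0,"wy":0,"wz":0,"grip":1},{"dx":0,"dy":0,"dz":0,"wx":0,"wy":0,"wz":0,"grip":1},{"dx":0,"dy":0,"dz":0,"wx":0,"wy":0,"wz":0,"grip":1}]'
```

```text
(64, 24, 38) [265, 127]
(64, -24, 38) [373, 127]
(64, 24, 0) [276, 126]
(64, -24, 0) [362, 126]
(30, 24, 38) [268, 201]
(30, -24, 38) [370, 201]
[565.60540005 293.51347527  14.        ] [579.93540072 195.32213423  14.        ] 8.303104222825453 tag est [590.60172291 246.87624675  14.        ]
time_s: 6.45
ee_pos: [444.9, 226.3, 118.0]
ee_rot: [180.0, 0.0, 8.1]
force: [-1.0, 0.0, -1.1]
gripper_width: 35.9
```

The tag estimate agrees to about 2 mm and 0.5°. The head's front edge could hint at droop, so I'll check with the side camera.

Run:
```python
from h import *
import cv2
c=env.get_calibration("side");im=env.grab_frame("side")[:,:,::-1]
a=np.radians(8);x=np.array([np.cos(a),np.sin(a),0]);y=np.array([-np.sin(a),np.cos(a),0]);o=np.array([444.9,226.3,0])+5*x;o[2]=111
for X in((64,24,38),(64,24,0),(30,24,38),(30,24,0),(-65,18,36),(-65,18,0)): print(X,[round(float((v-q)*5)) for v,q in zip(proj(c,o+X[0]*x+X[1]*y+[0,0,X[2]]),(250,150))])
cv2.imwrite("pics/s2.png",cv2.resize(im[150:265,250:400],None,fx=5,fy=5,interpolation=cv2.INTER_CUBIC))
```

```text
(64, 24, 38) [328, 291]
(64, 24, 0) [330, 353]
(30, 24, 38) [389, 288]
(30, 24, 0) [390, 350]
(-65, 18, 36) [555, 279]
(-65, 18, 0) [554, 337]
```

View pics/s2.png

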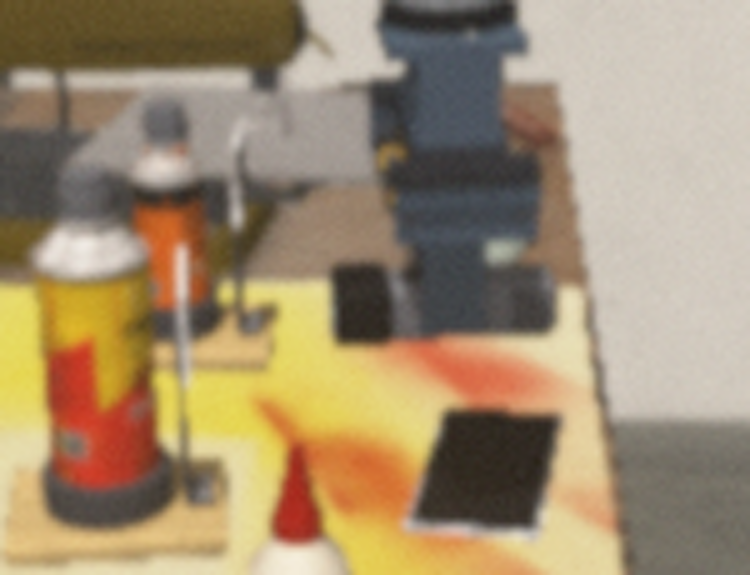

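The scanner is level: head at rows 265-342 and barrel at 267-330, against a predicted bottom of 353/337, so at most a few mm high. I'll hold longer for margin, then turn back over the mat.

```bash
python3 -m jog '[{"dx":0,"dy":0,"dz":0,"wx":0,"wy":0,"wz":0,"grip":1},{"dx":0,"dy":0,"dz":0,"wx":0,"wy":0,"wz":0,"grip":1},{"dx":0,"dy":0,"dz":0,"wx":0,"wy":0,"wz":0,"grip":1},{"dx":0,"dy":0,"dz":0,"wx":0,"wy":0,"wz":0,"grip":1},{"dx":0,"dy":0,"dz":0,"wx":0,"wy":0,"wz":0,"grip":1},{"dx":0,"dy":0,"dz":0,"wx":0,"wy":0,"wz":0,"grip":1}]'
python3 -m jog '[{"dx":0,"dy":0,"dz":0,"wx":0,"wy":0,"wz":0.09,"grip":1},{"dx":-0.003,"dy":-0.005,"dz":0,"wx":0,"wy":0,"wz":0.14,"grip":1},{"dx":-0.003,"dy":-0.005,"dz":0,"wx":0,"wy":0,"wz":0.14,"grip":1},{"dx":-0.003,"dy":-0.006,"dz":0,"wx":0,"wy":0,"wz":0.14,"grip":1},{"dx":-0.003,"dy":-0.006,"dz":0,"wx":0,"wy":0,"wz":0.14,"grip":1},{"dx":-0.003,"dy":-0.006,"dz":0,"wx":0,"wy":0,"wz":0.14,"grip":1},{"dx":-0.003,"dy":-0.006,"dz":0,"wx":0,"wy":0,"wz":0.14,"grip":1},{"dx":-0.003,"dy":-0.005,"dz":0,"wx":0,"wy":0,"wz":0.14,"grip":1},{"dx":-0.003,"dy":-0.004,"dz":0,"wx":0,"wy":0,"wz":0.14,"grip":1},{"dx":-0.001,"dy":0,"dz":0,"wx":0,"wy":0,"wz":0.09,"grip":1}]'
python3 -m jog '[{"dx":0,"dy":0,"dz":-0.015,"wx":0,"wy":0,"wz":0,"grip":1},{"dx":0,"dy":0,"dz":-0.025,"wx":0,"wy":0,"wz":0,"grip":1},{"dx":0,"dy":0,"dz":-0.025,"wx":0,"wy":0,"wz":0,"grip":1},{"dx":0,"dy":0,"dz":-0.015,"wx":0,"wy":0,"wz":0,"grip":1},{"dx":0,"dy":0,"dz":-0.01,"wx":0,"wy":0,"wz":0,"grip":1},{"dx":0,"dy":0,"dz":-0.007,"wx":0,"wy":0,"wz":0,"grip":1},{"dx":0,"dy":0,"dz":0,"wx":0,"wy":0,"wz":0,"grip":1}]'
```

```text
time_s: 7.1
ee_pos: [444.9, 226.3, 118.0]
ee_rot: [180.0, 0.0, 8.1]
force: [0.1, -0.8, -1.6]
gripper_width: 36.3
time_s: 8.1
ee_pos: [419.5, 182.8, 118.0]
ee_rot: [-180.0, 0.0, 82.8]
force: [0.7, 0.1, -1.2]
gripper_width: 36.2
time_s: 8.8
ee_pos: [419.7, 183.2, 20.6]
ee_rot: [-180.0, 0.0, 82.6]
force: [-0.6, -0.5, -1.5]
gripper_width: 36.1
```

```bash
python3 -m jog '[{"dx":0,"dy":0,"dz":-0.004,"wx":0,"wy":0,"wz":0,"grip":1},{"dx":0,"dy":0,"dz":-0.002,"wx":0,"wy":0,"wz":0,"grip":1},{"dx":0,"dy":0,"dz":-0.001,"wx":0,"wy":0,"wz":0,"grip":1},{"dx":0,"dy":0,"dz":-0.0005,"wx":0,"wy":0,"wz":0,"grip":1},{"dx":0,"dy":0,"dz":0,"wx":0,"wy":0,"wz":0,"grip":1}]'
python3 -m jog '[{"dx":0,"dy":0,"dz":0,"wx":0,"wy":0,"wz":0,"grip":0.3},{"dx":0,"dy":0,"dz":0,"wx":0,"wy":0,"wz":0,"grip":-1},{"dx":0,"dy":0,"dz":0,"wx":0,"wy":0,"wz":0,"grip":-1},{"dx":0,"dy":0,"dz":0,"wx":0,"wy":0,"wz":0,"grip":-1},{"dx":0,"dy":0,"dz":0,"wx":0,"wy":0,"wz":0,"grip":-1},{"dx":0,"dy":0,"dz":0,"wx":0,"wy":0,"wz":0,"grip":-1},{"dx":0,"dy":0,"dz":0,"wx":0,"wy":0,"wz":0,"grip":-1},{"dx":0,"dy":0,"dz":0,"wx":0,"wy":0,"wz":0,"grip":-1}]'
```

```text
time_s: 9.3
ee_pos: [420.0, 183.3, 13.6]
ee_rot: [180.0, -0.0, 82.6]
force: [-0.8, -0.0, -0.7]
gripper_width: 36.6
time_s: 10.1
ee_pos: [419.9, 183.3, 13.5]
ee_rot: [180.0, 0.0, 82.5]
force: [-0.0, 0.1, 0.3]
gripper_width: 89.0
```

```bash
python3 -m jog '[{"dx":0,"dy":0,"dz":0.02,"wx":0,"wy":0,"wz":0,"grip":-1},{"dx":0,"dy":0,"dz":0.04,"wx":0,"wy":0,"wz":0,"grip":-1},{"dx":0,"dy":0,"dz":0.045,"wx":0,"wy":0,"wz":0,"grip":-1},{"dx":0,"dy":-0.01,"dz":0.045,"wx":0,"wy":0,"wz":0,"grip":-1},{"dx":0,"dy":-0.01,"dz":0.045,"wx":0,"wy":0,"wz":0,"grip":-1},{"dx":0,"dy":-0.01,"dz":0.045,"wx":0,"wy":0,"wz":0,"grip":-1},{"dx":0,"dy":0,"dz":0.045,"wx":0,"wy":0,"wz":0,"grip":1},{"dx":0,"dy":0,"dz":0,"wx":0,"wy":0,"wz":0,"grip":1},{"dx":0,"dy":0,"dz":0,"wx":0,"wy":0,"wz":0,"grip":1}]'
python3 - <<'E'
from h import *
import cv2
c=env.get_calibration("wrist")
im=env.grab_frame("wrist");cv2.imwrite("pics/w4.png",im[:,:,::-1]);np.save("w4.npy",c,allow_pickle=True)
E
```

```text
time_s: 11.0
ee_pos: [420.1, 153.3, 299.2]
ee_rot: [179.9, -0.1, 82.5]
force: [0.3, -0.7, -0.7]
gripper_width: 69.8
```

View pics/w4.png

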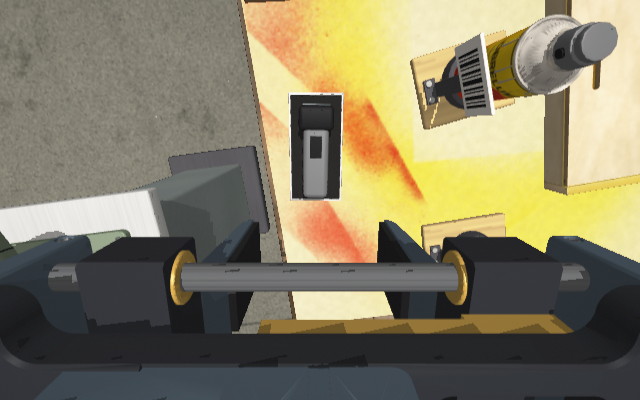

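The scanner lies upright and centred on its mat: the mat spans (290-342, 93-199) and the scanner (300-333, 103-197). The tall cap's top face is centred near (599,42).

```bash
python3 - <<'E'
from h import *
c=np.load("w4.npy",allow_pickle=True).item()
for uv in((599,42),(603,42),(597,44)):print(ray(c,uv,220))
print(np.mean([ray(c,u,6) for u in((290,93),(342,96),(340,199),(290,198))],0), "tail",ray(c,(315,197),42))
E
python3 -m jog '[{"dx":0.03,"dy":0.01,"dz":0,"wx":0,"wy":0,"wz":-0.14,"grip":1},{"dx":0.03,"dy":0.01,"dz":0,"wx":0,"wy":0,"wz":-0.14,"grip":1},{"dx":0.02,"dy":0.01,"dz":0,"wx":0,"wy":0,"wz":-0.14,"grip":1},{"dx":0.02,"dy":0.01,"dz":0,"wx":0,"wy":0,"wz":-0.14,"grip":1},{"dx":0,"dy":0.01,"dz":0,"wx":0,"wy":0,"wz":-0.14,"grip":1},{"dx":0,"dy":0.01,"dz":0,"wx":0,"wy":0,"wz":-0.14,"grip":1},{"dx":0,"dy":0.01,"dz":0,"wx":0,"wy":0,"wz":-0.14,"grip":1},{"dx":0,"dy":0.01,"dz":0,"wx":0,"wy":0,"wz":-0.14,"grip":1},{"dx":0,"dy":0.005,"dz":0,"wx":0,"wy":0,"wz":-0.14,"grip":1},{"dx":0,"dy":0,"dz":0,"wx":0,"wy":0,"wz":-0.04,"grip":1}]'
python3 - <<'E'
from h import *
import cv2
c=env.get_calibration("wrist");print(proj(c,(644,255,220)))
im=env.grab_frame("wrist");cv2.imwrite("pics/w5.png",im[:,:,::-1]);np.save("w5.npy",c,allow_pickle=True)
E
```

```text
[643.05186168 255.46801867 220.        ]
[646.0100235 255.0826531 220.       ]
[641.70584626 254.2775613  220.        ]
[419.57603407 189.43606889   6.        ] tail [410.4366969  124.16537248  42.        ]
time_s: 12.05
ee_pos: [519.0, 238.8, 295.7]
ee_rot: [179.9, 0.3, 7.9]
force: [-0.1, -0.3, 1.1]
gripper_width: 0.6
(np.float64(320.1513750582422), np.float64(44.49567940562983))
```

View pics/w5.png

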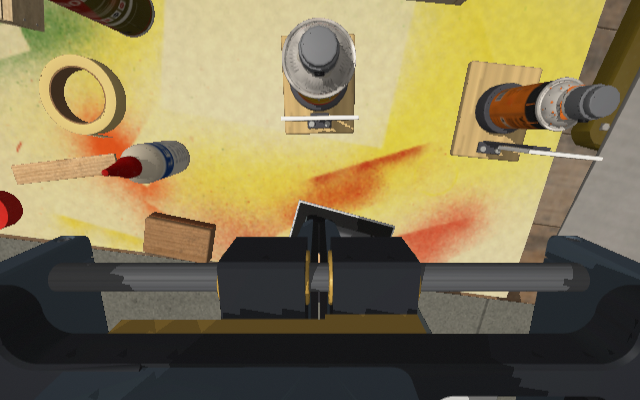

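The cap is at (319.5,42) against a predicted (320,44.5), which fixes it at about (645,255). The fingers are shut, so I'll move above it and come down.

```bash
python3 -m jog '[{"dx":0.03,"dy":0.004,"dz":0.004,"wx":0,"wy":0,"wz":0,"grip":1},{"dx":0.03,"dy":0.004,"dz":0,"wx":0,"wy":0,"wz":0,"grip":1},{"dx":0.03,"dy":0.004,"dz":0,"wx":0,"wy":0,"wz":0,"grip":1},{"dx":0.03,"dy":0.004,"dz":0,"wx":0,"wy":0,"wz":0,"grip":1},{"dx":0.006,"dy":0,"dz":0,"wx":0,"wy":0,"wz":0,"grip":1},{"dx":0,"dy":0,"dz":-0.03,"wx":0,"wy":0,"wz":0,"grip":1},{"dx":0,"dy":0,"dz":-0.025,"wx":0,"wy":0,"wz":0,"grip":1},{"dx":0,"dy":0,"dz":-0.012,"wx":0,"wy":0,"wz":0,"grip":1},{"dx":0,"dy":0,"dz":0,"wx":0,"wy":0,"wz":0,"grip":1},{"dx":0,"dy":0,"dz":0,"wx":0,"wy":0,"wz":0,"grip":1}]'
```

```text
time_s: 13.1
ee_pos: [645.9, 254.4, 236.2]
ee_rot: [-180.0, -0.0, 8.1]
force: [0.5, -0.9, 0.6]
gripper_width: 0.3
```

```bash
python3 -m jog '[{"dx":-0.001,"dy":0.001,"dz":-0.008,"wx":0,"wy":0,"wz":0,"grip":1},{"dx":0,"dy":0,"dz":-0.005,"wx":0,"wy":0,"wz":0,"grip":1},{"dx":0,"dy":0,"dz":-0.003,"wx":0,"wy":0,"wz":0,"grip":1},{"dx":0,"dy":0,"dz":-0.003,"wx":0,"wy":0,"wz":0,"grip":1},{"dx":0,"dy":0,"dz":0,"wx":0,"wy":0,"wz":0,"grip":1},{"dx":0,"dy":0,"dz":0,"wx":0,"wy":0,"wz":0,"grip":1}]'
python3 -m jog '[{"dx":0,"dy":0,"dz":-0.001,"wx":0,"wy":0,"wz":0,"grip":1},{"dx":0,"dy":0,"dz":-0.001,"wx":0,"wy":0,"wz":0,"grip":1},{"dx":0,"dy":0,"dz":0,"wx":0,"wy":0,"wz":0,"grip":1}]'
python3 -m jog '[{"dx":0,"dy":0,"dz":-0.001,"wx":0,"wy":0,"wz":0,"grip":1},{"dx":0,"dy":0,"dz":0,"wx":0,"wy":0,"wz":0,"grip":1},{"dx":0,"dy":0,"dz":0,"wx":0,"wy":0,"wz":0,"grip":1}]'
```

```text
time_s: 13.7
ee_pos: [644.8, 255.3, 217.1]
ee_rot: [-180.0, -0.0, 8.1]
force: [-2.1, 0.5, 3.2]
gripper_width: 0.5
time_s: 14.0
ee_pos: [644.8, 255.3, 214.7]
ee_rot: [-180.0, 0.0, 8.1]
force: [-2.4, 0.7, 3.9]
gripper_width: 0.4
time_s: 14.3
ee_pos: [644.8, 255.3, 214.3]
ee_rot: [-180.0, -0.0, 8.1]
force: [-3.7, -0.3, 6.9]
gripper_width: 0.7
```

```bash
python3 -m jog '[{"dx":0,"dy":0,"dz":-0.001,"wx":0,"wy":0,"wz":0,"grip":1},{"dx":0,"dy":0,"dz":0,"wx":0,"wy":0,"wz":0,"grip":1},{"dx":0,"dy":0,"dz":0,"wx":0,"wy":0,"wz":0,"grip":1}]'
python3 - <<'E'
from h import *
import cv2
im=env.grab_frame("side")[:,:,::-1]
cv2.imwrite("pics/s3.png",cv2.resize(im[150:265,235:385],None,fx=5,fy=5,interpolation=cv2.INTER_CUBIC))
E
```

```text
time_s: 14.6
ee_pos: [644.8, 255.4, 214.2]
ee_rot: [-180.0, -0.1, 8.1]
force: [-3.0, -0.5, 9.2]
gripper_width: 0.5
```

View pics/s3.png

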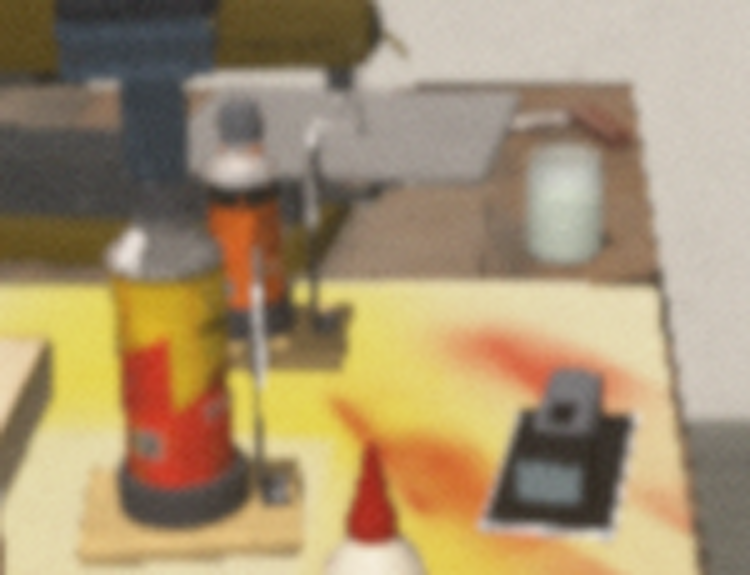

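The fingers are centred on the cap at (155,190), which is at its stop: z no longer follows the command and the force rose to 9 N. The scanner is upright on its mat at (555,450). Now I'll release and back off.

```bash
python3 -m jog '[{"dx":0,"dy":0,"dz":0.005,"wx":0,"wy":0,"wz":0,"grip":1},{"dx":0,"dy":0,"dz":0.01,"wx":0,"wy":0,"wz":0,"grip":1},{"dx":0,"dy":0,"dz":0.03,"wx":0,"wy":0,"wz":0,"grip":1},{"dx":0,"dy":0,"dz":0.04,"wx":0,"wy":0,"wz":0,"grip":1},{"dx":-0.04,"dy":0,"dz":0.01,"wx":0,"wy":0,"wz":0,"grip":1},{"dx":-0.04,"dy":0,"dz":0,"wx":0,"wy":0,"wz":0,"grip":1},{"dx":-0.04,"dy":0,"dz":0,"wx":0,"wy":0,"wz":0,"grip":1},{"dx":0,"dy":0,"dz":0,"wx":0,"wy":0,"wz":0,"grip":1},{"dx":0,"dy":0,"dz":0,"wx":0,"wy":0,"wz":0,"grip":1},{"dx":0,"dy":0,"dz":0,"wx":0,"wy":0,"wz":0,"grip":1}]'
python3 - <<'E'
from h import *
import cv2
c=env.get_calibration("wrist");print(proj(c,(644.5,255,220)),proj(c,(644.5,255,214)))
im=env.grab_frame("wrist");cv2.imwrite("pics/w6.png",im[:,:,::-1])
E
```

```text
time_s: 15.65
ee_pos: [526.1, 255.4, 307.4]
ee_rot: [180.0, -0.1, 8.0]
force: [0.3, 0.5, 0.1]
gripper_width: 0.5
(np.float64(340.3286607638635), np.float64(61.77010821454991)) (np.float64(339.8149346211375), np.float64(63.26125468743351))
```

View pics/w6.png

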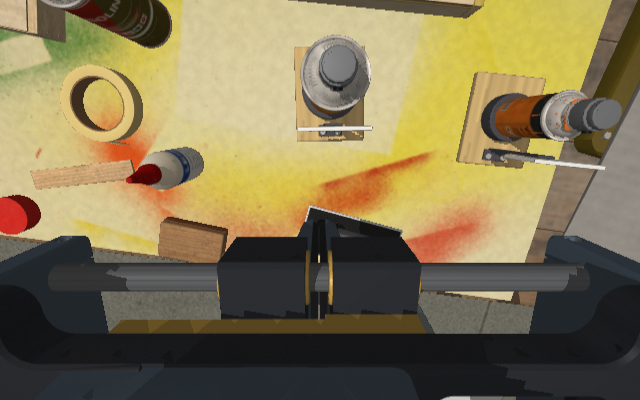

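The arm is clear of everything. The cap is centred at about (340,62), where an up cap is predicted, and the glue bottle and sanding block look unmoved. Handing in.

```bash
python3 -c "
from workcell import env
print(env.job_done())"
```

```text
the job is handed in; nothing more can be done
None
```

I scanned the taller can's tag, put the scanner back on its mat, pressed and released the taller can's cap, and handed the job in at about 16 s. No verdict was reported.

- **Scan:** I held the scanner about 8 cm from the tag for about 1.7 s with the arm still. The tag position from three views agreed to about 3 mm, and the angle to about 0.5°. The one disagreement was the side view, which put the scanner about 7 mm higher than predicted. That is within the 25 mm allowed.
- **Scanner return:** After release, the scanner's origin measured about 1 mm from the middle of the mat and nearly parallel to it. It was still upright in the side view taken during the press.
- **Cap press:** The cap went down about 6 mm, until the tool stopped following the command and the force reached 9 N. After I backed off, the force returned to zero. The last picture is consistent with the cap being up, but up and down differ by only about 1.5 pixels there, so it isn't proof on its own.
- **Other objects:** The shorter can's cap was never approached. The glue bottle and sanding block looked unmoved in the last picture, and the jar was in place when last seen, during the press.
- **Refused moves:** My first move calls were refused for missing keys, and nothing moved.

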